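Tip the mounting plate into the tray's open corner and lay it in the drilling block

TASK

The steel mounting plate lies out of reach under the clear cover of the shallow tray. Lift the tray by one of its two handles so that it tips and the plate slides to the opposite wall, set the tray down flat and let go, then take it by the other handle and tip it so that the plate slides right into the uncovered corner with the finger notch. Set the tray down flat again, pick the plate up at the notch and lay it flat between the four angle brackets of the wooden drilling block.

Things in the scene. Friction and masses are not known exactly. Their poses are not given: they have to be found in the camera images.
- tray: Loose shallow grey tray, 148 (x) x 158 (y) mm, about 0.5 kg; origin: centre of its underside, z up. Slick inner floor 6 mm up, x -70 to 70, y -75 to 75 mm; 4 mm walls, tops at z 20 mm. A clear cover (z 20 to 23 mm) roofs it except a window over the +x, +y corner (x -26 to 70, y -20 to 75 mm). Friction of plate on tray about 0.2: tipped 20 to 25 degrees the plate slides.
- near_handle (a point): Middle of the steel bail handle on the tray's -x side, at tray (-79, -30, 60) mm: 10 mm round bar along the tray's y, 70 mm between its posts, its axis 37 mm above the cover's top. Grip it from above across the bar; it can turn in the grip. Lifted, the tray tips about the bottom edge of its +x side (x = 74 mm; rubber underside) and the plate slides to the +x wall.
- right_handle (a point): Middle of a like bail handle on the tray's -y side, at tray (0, -84, 60) mm: 10 mm round bar along the tray's x, 70 mm between its posts. Lifted, the tray tips about the bottom edge of its +y side (y = 79 mm) and the plate slides to the +y wall. A fixed rack of white pipes, 40 mm high, lies to the right of the tray.
- pick_corner (a point): Centre of the plate once it is right in the uncovered corner, against the +x and +y walls: tray (47, 35, 9) mm. Level with it in y the +x wall has a finger notch, 44 mm wide (y 13 to 57 mm), open down to the tray floor, so the plate can be gripped there across its 46 mm width.
- plate: Loose steel mounting plate, 46 (x) x 80 (y) x 6 (z) mm, 0.12 kg, with four small dark screw holes and a larger one in the middle. Origin: its centre. It starts flat on the tray floor, in its -x, -y part and mostly under the cover, its long side roughly along the tray's y.
- block: Fixed wooden drilling block 90 (x) x 112 (y) x 25 (z) mm; origin: centre of its underside; turned about 90 degrees from the tray. On its top four aluminium angle brackets, 6 mm high and 5 mm thick, frame a space of 52 (x) x 86 (y) mm; along the long sides there is 62 mm free between them for the fingers.
- nest (a point): Centre of the block's top face (25 mm above its underside), in the middle of the four brackets; axes as the block's. The plate's long side goes along y, either way round; its centre lies 3 mm above this point when it is flat in place.

How it is judged:
By the outcome, as a careful person would: the job done as asked, in the order asked, and still so for the second after the job is handed in, with the robot touching nothing.
It also fails if it takes over 72 s, if anything falls off the work surface, if the arm or the gripper's body presses on something with over 40 N, if the wrist force passes 120 N, or if a joint passes its speed limit or range.

ROBOT

A 7-joint arm with a two-finger parallel gripper is mounted at the origin on a cart in front of the work surface, level with it; the furniture and walls round the work are solid. World frame = base frame: x ahead of the robot, y to its left, z up, the work surface at z = 0. Lengths are in m, angles in rad, forces in N, time in s.
With the tool pointing down it reaches from about 0.35 to 0.9 m from the base axis. Payload 19.9 kg.
Tool frame: the origin (TCP) lies where the fingers leave the gripper's body, on its centre line; the fingertips stand 97 mm ahead of it and the grasp point (between the pads) lies ctrl.hold_point_z ahead of it (ctrl.hold_point_z is the distance from the TCP to the grasp point, in m); z points along the fingers, x is the direction in which the jaws open and shut, and the axes are right-handed (so a half turn about z gives the same grasp; the last joint's range is limited). The gripper opens to 94 mm and grips with 3 to 60 N. Pads are 16 mm wide; open, the fingers measure 119 mm over their backs; the gripper's body (75 mm by 177 mm) begins 78 mm behind the grasp point.
Start: joints at [-1.157, 0.417, -0.01, 1.614, 0.005, 1.111, -0.053], TCP at [0.275, 0.561, 0.303] pointing down, gripper open.
Joint ranges: [-2.81, 2.81], [-0.39, 2.02], [-1.27, 1.25], [0.06, 2.57], [-1.19, 4.33], [0.19, 2], [-2.82, 2.82]. Speed limits (rad/s): [1.89, 1.89, 2.39, 2.39, 3.01, 3.01, 3.01].

INTERFACE

Orientations are given as a unit quaternion [x, y, z, w].
In Python, from rig import sensors, imaging, order, search_frame, landmark_of, ctrl gives the robot as it stands.
- The arm moves only by the tool jog_arm, never from a script. Its arguments are lists of equal length, an entry for each row: "offset": the shift along the tool's x, y, z normalised to -1 to 1, where 1 is 0.4 m, a list of three; "delta_rot": the turn, a rotation vector about the tool's x, y, z normalised to -1 to 1, where 1 is 45 degrees, a list of three; "grip": the opening, from -1 (shut) to 1 (fully open). A call has 1 to 20 rows; each row shifts and turns the commanded pose from where the row before left it, along the tool's axes as they then stand; what a row does not reach is not made up. A row lasts 1/10 s, in which the tool goes at most 50 mm and 8.59 degrees, less where a joint would pass 70% of its speed; a pose out of reach is approached as far as the arm can. A call with a number of a shift or a turn outside -1 to 1 is refused whole. A call with a gripper value outside its range is refused whole. The fingers move at their own pace and stop on an object; the grip force is fixed at half the most. Time passes only in rows, so rows that do not move let the fingers close. It gives the time, the measured TCP pose, the force and the opening at its end, in the units of the state.
- sensors.read_state(): the state, without advancing time (a new reading comes with each control period).
- imaging.capture(name): name is "scene" or "top"; returns (picture, depth): 420x560x3 uint8, red, green, blue; 420x560 float32, m along the optical axis (not along the pixel's ray), 0 where there is no reading.
- imaging.camera_info(name): a dict with "mtx" (3x3 intrinsics, pixels), "T" (4x4, takes a point from camera to world coordinates). Camera axes: x right, y up, looking along -z (the intrinsics and any distortion apply to the point x, -y, -z); pixel columns grow to the right and rows downward; lengths in m; the calibration is good to about 2 mm. A picture is of the moment at which its call begins. camera_info takes no time and is no camera call.
- order.close_job(): hands the job in, once; it reports no verdict.
Trained networks look in the newest picture that a camera, given by its name, has taken for a name from the list of things; names that differ only in an ending like _2 or _b are one class to them, and where a whole thing is asked for, a point or a joint stands for the part that bears it (a point fixed in the world has none). Each returns a list of dicts, best first, with "confidence" (0 to 1); they miss things now and then, are a little off and sometimes report something else, mostly with a low value. They report only what shows in the picture. A call takes as long as a camera call.
- search_frame(camera, target): "location" ([x, y, z] in m, in world coordinates, good to about 4 mm: the middle of the surface that is visible of it).
- landmark_of(camera, target): "location" ([x, y, z] in m, in world coordinates, good to about 4 mm: a listed point, or the origin of a listed thing).
The state is a dict: "time_s": time; "joints": joint angles; "joint_vel": joint speeds; "joint_efforts": joint torques, N m; "eef_pos": TCP position; "orientation": TCP orientation; "wrist_force": force on the tool from outside, world axes, zero at the start; "moment": the same for the moment, N m; "width": opening from 0.0 (shut) to 1.0 (fully open).
Only numpy, scipy, OpenCV 4.12 (cv2) and the standard library are available. Lean on these libraries where they do the work, as an engineer would, in place of code of your own. Each camera call takes 0.05 s, during which the arm holds its last target.

## Working session

There is one attempt and no reset: what is moved stays moved. The work goes in short steps, Python scripts to look and compute and a tool call to move; the robot and the scene stay as the last step left them, time stands still between calls to the robot, and variables do not carry over. Pictures are saved under pics/ and viewed, and the job is handed in when it is done.

Besides the shell and the picture viewer there is one more tool, called after "Emit:" as name(argument=value, ...) on one line, values as JSON. jog_arm: Moves the arm, as the interface text tells. Scaled input: -1 to 1 covers 0.4 m each way for a shift and 45 degrees each way for a turn. Its arguments: {"type":"object","properties":{"offset":{"type":"array","items":{"type":"array","items":{"type":"number","minimum":-1,"maximum":1}}},"delta_rot":{"type":"array","items":{"type":"array","items":{"type":"number","minimum":-1,"maximum":1}}},"grip":{"type":"array","items":{"type":"number"}}},"required":["offset","delta_rot","grip"]}

```bash
ls; mkdir -p pics
cat > h.py <<'E'
import numpy as np, cv2
from rig import sensors, imaging, order, search_frame, landmark_of, ctrl
def snap(cam,fn):
    p,d=imaging.capture(cam); cv2.imwrite('pics/'+fn,p[:,:,::-1]); return p,d
def world(cam,d,u,v):
    i=imaging.camera_info(cam);K=i['mtx'];T=np.array(i['T']);z=d[v,u]
    x=(u-K[0][2])/K[0][0]*z;y=(v-K[1][2])/K[1][1]*z
    return (T@np.array([x,-y,-z,1]))[:3]
E
python3 - <<'E'
from h import *
np.set_printoptions(precision=4,suppress=True)
s=sensors.read_state();print(s);print(ctrl.hold_point_z)
for c in('scene','top'):
    p,d=snap(c,c+'0.png');i=imaging.camera_info(c);print(c,np.array(i['mtx']),np.array(i['T']))
    for t in('tray','near_handle','right_handle','pick_corner','plate','block','nest'):
        for r in landmark_of(c,t)[:2]:print(t,np.round(r['location'],4),r['confidence'])
E
```

```text
pics
{'time_s': 0.0, 'joints': array([-1.1566,  0.4179, -0.0103,  1.6142,  0.0047,  1.1107, -0.053 ]), 'joint_vel': array([ 0.0001,  0.0009,  0.0009, -0.0018, -0.0021, -0.001 ,  0.0007]), 'joint_efforts': array([  0.001 , -85.125 ,   0.6393, -42.5974,  -0.0488,   0.0189,
         0.0001]), 'eef_pos': array([0.275 , 0.561 , 0.3021]), 'orientation': array([ 0.8486,  0.5291, -0.0005,  0.0004]), 'wrist_force': array([ 0.1483, -0.2793, -0.1505]), 'moment': array([ 0.0001, -0.0233, -0.0008]), 'width': 1.0022660557782046}
0.0784
scene [[423.3554   0.     271.6239]
 [  0.     423.3554 206.5458]
 [  0.       0.       1.    ]] [[ 0.5171  0.6431 -0.5648  0.0426]
 [-0.8558  0.4005 -0.3274 -0.219 ]
 [ 0.0156  0.6527  0.7575  0.8472]
 [ 0.      0.      0.      1.    ]]
tray [ 0.6602 -0.0555 -0.0015] 0.71
near_handle [ 0.5753 -0.0651  0.0635] 0.82
right_handle [ 0.642  -0.1348  0.0548] 0.93
pick_corner [ 0.7108 -0.0285  0.0094] 0.75
plate [ 0.6212 -0.0613  0.0126] 0.6
block [ 0.4974  0.2652 -0.0025] 0.86
nest [0.5002 0.264  0.0296] 0.84
top [[451.2016   0.     278.164 ]
 [  0.     451.2016 208.4458]
 [  0.       0.       1.    ]] [[-0.0083  0.9873 -0.1587  0.4301]
 [-0.9999 -0.0094 -0.0061  0.0877]
 [-0.0075  0.1586  0.9873  1.0021]
 [ 0.      0.      0.      1.    ]]
tray [ 0.658  -0.0532  0.0002] 0.66
right_handle [ 0.6447 -0.1348  0.0633] 0.93
pick_corner [ 0.7097 -0.029   0.0104] 0.79
plate [ 0.6248 -0.0624  0.0082] 0.55
plate [0.4941 0.2666 0.0058] 0.41
block [0.4992 0.2646 0.0018] 0.62
nest [0.498  0.2638 0.0279] 0.95
```

View pics/scene0.png

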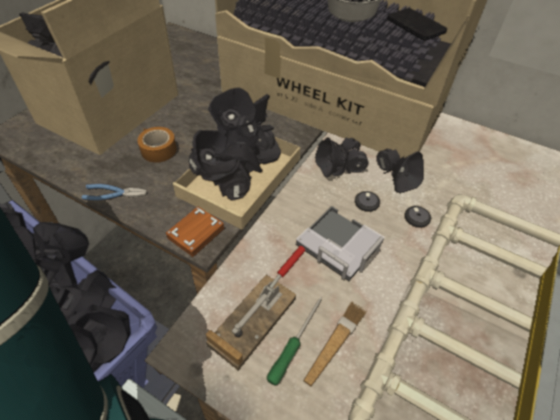

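View pics/top0.png

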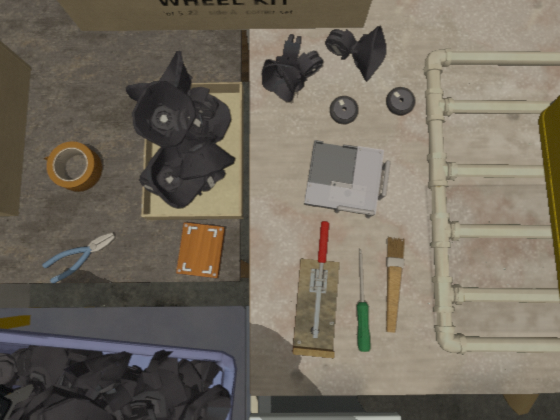

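Run:
```python
import cv2
a=cv2.imread('pics/top0.png');cv2.imwrite('pics/z1.png',cv2.resize(a[130:230,290:410],None,fx=6,fy=6,interpolation=cv2.INTER_CUBIC))
cv2.imwrite('pics/z2.png',cv2.resize(a[210:290,160:260],None,fx=7,fy=7,interpolation=cv2.INTER_CUBIC))
a=cv2.imread('pics/scene0.png');cv2.imwrite('pics/z3.png',cv2.resize(a[190:290,280:400],None,fx=6,fy=6,interpolation=cv2.INTER_CUBIC))
```

```text
(no output)
```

View pics/z1.png

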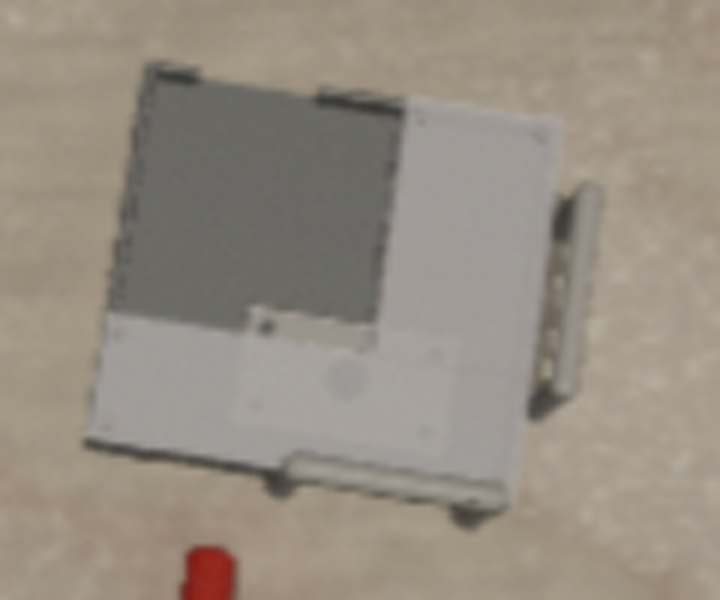

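View pics/z2.png

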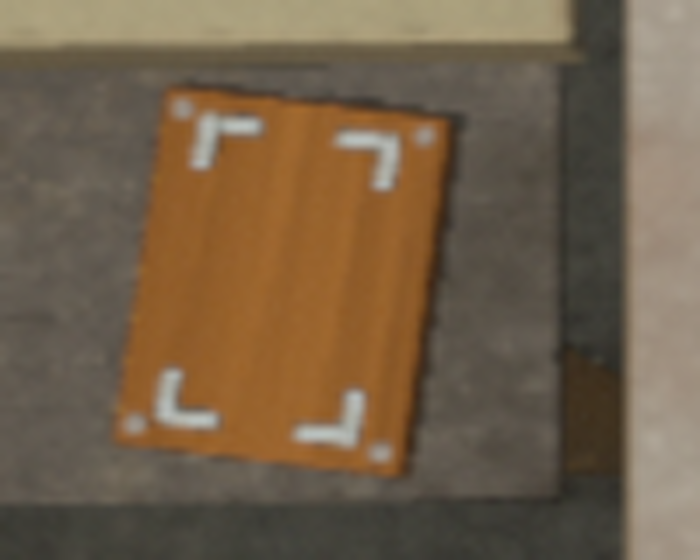

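View pics/z3.png

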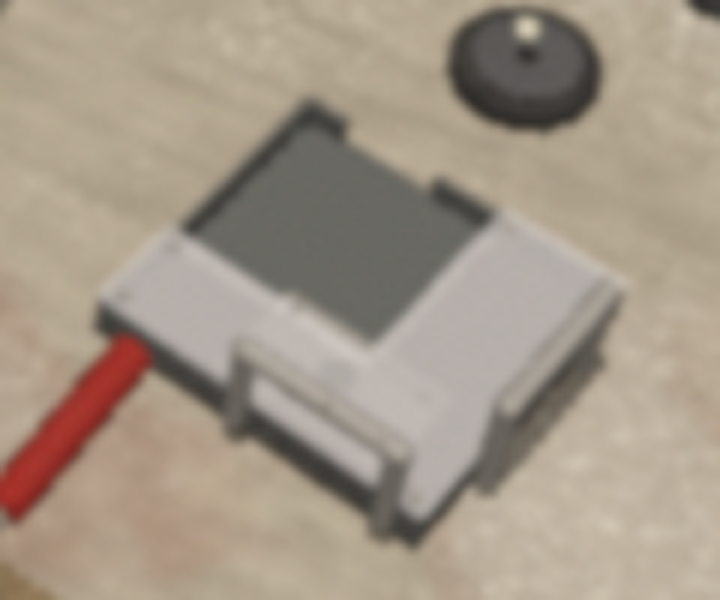

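```bash
cat >> h.py <<'E'
def ray(cam,u,v,z):
    i=imaging.camera_info(cam);K=np.array(i['mtx']);T=np.array(i['T'])
    d=T[:3,:3]@np.array([(u-K[0,2])/K[0,0],-(v-K[1,2])/K[1,1],-1]);o=T[:3,3]
    return o+d*(z-o[2])/d[2]
def fit(loc,w):
    a=np.array(loc)[:,:2];b=np.array(w)[:,:2];ca,cb=a.mean(0),b.mean(0)
    H=(a-ca).T@(b-cb);th=np.arctan2(H[0,1]-H[1,0],H[0,0]+H[1,1])
    R=np.array([[np.cos(th),-np.sin(th)],[np.sin(th),np.cos(th)]]);t=cb-R@ca
    return t,th,((a@R.T+t)-b)
def tw(t,th,p):
    R=np.array([[np.cos(th),-np.sin(th)],[np.sin(th),np.cos(th)]]);return R@np.array(p)+t
E
python3 - <<'E'
from h import *
np.set_printoptions(precision=4,suppress=True)
def run(cam,o,f,pts):
    L=[];W=[]
    for (u,v,x,y,z) in pts:
        L.append((x/1e3,y/1e3));W.append(ray(cam,o[0]+(u+.5)/f-.5,o[1]+(v+.5)/f-.5,z/1e3))
    t,th,e=fit(L,W);print(cam,t,np.degrees(th));print(np.round(e*1e3,1).tolist());return t,th
for t,th in (run('top',(290,130),6,[(150,65,74,79,20),(560,115,74,-79,23),(508,510,-74,-79,23),(88,440,-74,79,23),(110,312,-26,79,23),(405,100,74,-20,23)]),
  run('scene',(280,190),6,[(310,100,74,79,20),(100,295,-74,79,23),(415,525,-74,-79,23),(625,290,74,-79,23),(495,213,74,-20,23),(180,232,-26,79,23)])):
  for p in((-.079,-.03),(0,-.084),(.047,.035)):print(tw(t,th,p))
for q in((285,462),(508,492),(590,185),(565,395)):print('bar',ray('top',290+q[0]/6-.5,130+q[1]/6-.5,.063))
run('top',(160,210),7,[(165,88,-45,-56,25)]+[(450,118,45,-56,25),(405,475,45,56,25),(115,440,-45,56,25)])
E
```

```text
top [ 0.6585 -0.0533] -9.628131910858784
[[2.1, 2.0], [-2.4, -1.4], [0.6, -2.3], [-0.4, 0.8], [-1.0, 1.7], [1.1, -0.8]]
scene [ 0.6567 -0.0561] -10.352138908392122
[[1.7, 0.3], [-2.8, 1.2], [0.2, -1.5], [0.1, -1.2], [1.7, -3.8], [-1.0, 5.0]]
[ 0.5756 -0.0697]
[ 0.6445 -0.1361]
[ 0.7107 -0.0267]
[ 0.5736 -0.0714]
[ 0.6416 -0.1387]
[ 0.7092 -0.0301]
bar [ 0.5839 -0.0305  0.063 ]
bar [ 0.5725 -0.1083  0.063 ]
bar [ 0.683  -0.1422  0.063 ]
bar [ 0.6069 -0.1298  0.063 ]
top [0.4989 0.2634] 84.03646138118587
[[-8.8, -88.9], [10.8, 89.8], [9.3, 88.9], [-11.4, -89.9]]
```

```bash
cat >> h.py <<'E'
from scipy.spatial.transform import Rotation as Ro
def plan(x,y,z,yaw=None,rows=1,rotfirst=False):
    """hold-point target; totals per row in tool units"""
    s=sensors.read_state();R=Ro.from_quat(s['orientation']);M=R.as_matrix()
    if yaw is not None:
        a=np.radians(yaw);G=np.array([[np.cos(a),np.sin(a),0],[np.sin(a),-np.cos(a),0],[0,0,-1]])
        rv=Ro.from_matrix(M.T@G).as_rotvec(degrees=True)
    else: rv=np.zeros(3);G=M
    d=np.array([x,y,z+ctrl.hold_point_z])-s['eef_pos'] if yaw is None else np.array([x,y,z])-G[:,2]*ctrl.hold_point_z-s['eef_pos']
    B=G if rotfirst else M
    print('t',round(float(s['time_s']),2),'pos',np.round(s['eef_pos'],4),'xyaw',round(np.degrees(np.arctan2(M[1,0],M[0,0])),2),'tilt',np.round(M[:,2],4),'F',np.round(s['wrist_force'],1),'w',round(float(s['width']),3))
    print('off/row',np.round(B.T@d/.4/rows,4),'dist',round(float(np.linalg.norm(d)),4),'rot/row',np.round(rv/45/rows,4))
E
python3 - <<'E'
from h import *
plan(.5765,-.069,.19,-9.5,18)
for c in (425,430,435,440):print(ray('top',c,180,.04))
E
```

```text
t 0.8 pos [0.2751 0.5612 0.3026] xyaw 63.89 tilt [-0.e+00 -1.e-04 -1.e+00] F [ 0.   0.2 -0.1] w 1.0
off/row [-0.0602  0.0761  0.0048] dist 0.6994 rot/row [0.     0.     0.0906]
[ 0.64431166 -0.22646014  0.04      ]
[ 0.64420297 -0.23731335  0.04      ]
[ 0.6440943  -0.24816472  0.04      ]
[ 0.64398565 -0.25901426  0.04      ]
```

Emit:
jog_arm(offset=[[-0.06, 0.076, 0.005], [-0.06, 0.076, 0.005], [-0.06, 0.076, 0.005], [-0.06, 0.076, 0.005], [-0.06, 0.076, 0.005], [-0.06, 0.076, 0.005], [-0.06, 0.076, 0.005], [-0.06, 0.076, 0.005], [-0.06, 0.076, 0.005], [-0.06, 0.076, 0.005], [-0.06, 0.076, 0.005], [-0.06, 0.076, 0.005], [-0.06, 0.076, 0.005], [-0.06, 0.076, 0.005], [-0.06, 0.076, 0.005], [-0.06, 0.076, 0.005], [-0.06, 0.076, 0.005], [-0.06, 0.076, 0.005], [0, 0, 0]], delta_rot=[[0, 0, 0], [0, 0, 0], [0, 0, 0], [0, 0, 0], [0, 0, 0], [0, 0, 0], [0, 0, 0], [0, 0, 0], [0, 0, 0], [0, 0, 0], [0, 0, 0], [0, 0, 0], [0, 0, 0], [0, 0, 0], [0, 0, 0], [0, 0, 0], [0, 0, 0], [0, 0, 0], [0, 0, 0]], grip=[1, 1, 1, 1, 1, 1, 1, 1, 1, 1, 1, 1, 1, 1, 1, 1, 1, 1, 1])

```text
time_s: 2.7
eef_pos: [0.5771, -0.0726, 0.2664]
orientation: [0.85, 0.527, -0.0, 0.001]
wrist_force: [-0.7, 0.3, -0.2]
width: 1.003
```

Emit:
jog_arm(offset=[[0, 0, 0], [0, 0, 0], [0, 0, 0], [0, 0, 0], [0, 0, 0], [0, 0, 0], [0, 0, 0], [0, 0, 0], [0, 0, 0], [0, 0, 0]], delta_rot=[[0, 0, 0.163], [0, 0, 0.163], [0, 0, 0.163], [0, 0, 0.163], [0, 0, 0.163], [0, 0, 0.163], [0, 0, 0.163], [0, 0, 0.163], [0, 0, 0.163], [0, 0, 0.163]], grip=[1, 1, 1, 1, 1, 1, 1, 1, 0, 0])

```text
time_s: 3.7
eef_pos: [0.5762, -0.0671, 0.2668]
orientation: [0.996, -0.085, 0.0, -0.0]
wrist_force: [0.2, -0.1, -0.5]
width: 0.863
```

Run:
```python
from h import *
plan(.5765,-.069,.062,-9.5,1,True)
p,d=snap('scene','s1.png');snap('top','t1.png')
for c in('scene','top'):
  for r in landmark_of(c,'near_handle')[:2]:print(np.round(r['location'],4),r['confidence'])
plan(.5765,-.069,.062,-9.5,1,True)
a=cv2.imread('pics/s1.png');cv2.imwrite('pics/z4.png',cv2.resize(a[130:310,240:420],None,fx=3.3,fy=3.3,interpolation=cv2.INTER_CUBIC))
```

```text
t 3.7 pos [ 0.5762 -0.0671  0.2668] xyaw -9.74 tilt [ 1.e-04  2.e-04 -1.e+00] F [ 0.2 -0.1 -0.5] w 0.863
off/row [0.0015 0.0046 0.3159] dist 0.1264 rot/row [-0.0003 -0.0001 -0.0053]
[ 0.5766 -0.0688  0.0621] 0.86
[ 0.5749 -0.0713  0.0602] 0.73
t 3.9 pos [ 0.5763 -0.0671  0.2667] xyaw -9.21 tilt [-1.e-04 -1.e-04 -1.e+00] F [0.  0.4 0.2] w 0.696
off/row [0.0013 0.0045 0.3157] dist 0.1263 rot/row [0.0001 0.0001 0.0065]
```

View pics/z4.png

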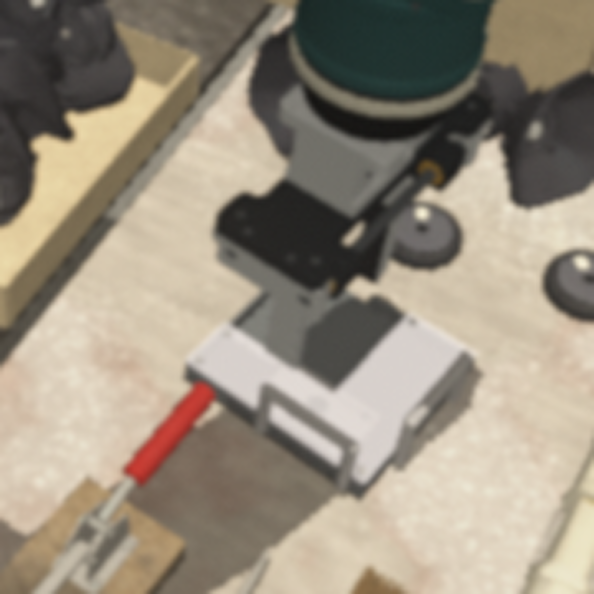

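Emit:
jog_arm(offset=[[0, 0.005, 0.053], [0, 0, 0.053], [0, 0, 0.053], [0, 0, 0.053], [0, 0, 0.053], [0, 0, 0.053], [0, 0, 0], [0, 0, 0], [0, 0, 0], [0, 0, 0], [0, 0, 0], [0, 0, 0], [0, 0, 0]], delta_rot=[[0, 0, 0], [0, 0, 0], [0, 0, 0], [0, 0, 0], [0, 0, 0], [0, 0, 0], [0, 0, 0], [0, 0, 0], [0, 0, 0], [0, 0, 0], [0, 0, 0], [0, 0, 0], [0, 0, 0]], grip=[0, 0, 0, 0, 0, 0, 0, -1, -1, -1, -1, -1, -1])

```text
time_s: 5.2
eef_pos: [0.5762, -0.0695, 0.1399]
orientation: [0.997, -0.082, 0.0, -0.0]
wrist_force: [-0.7, 0.9, 4.4]
width: 0.097
```

Run:
```python
from h import *
plan(.5765,-.069,.062,-9.5,1,True)
p,d=snap('scene','s2.png');snap('top','t2.png')
a=cv2.imread('pics/s2.png');cv2.imwrite('pics/z5.png',cv2.resize(a[130:310,240:420],None,fx=3.3,fy=3.3,interpolation=cv2.INTER_CUBIC))
```

```text
t 5.2 pos [ 0.5762 -0.0695  0.1399] xyaw -9.46 tilt [ 6.e-04  0.e+00 -1.e+00] F [-0.7  0.9  4.4] w 0.097
off/row [ 0.0006 -0.0015 -0.0013] dist 0.0008 rot/row [-0.0002 -0.0008  0.001 ]
```

View pics/z5.png

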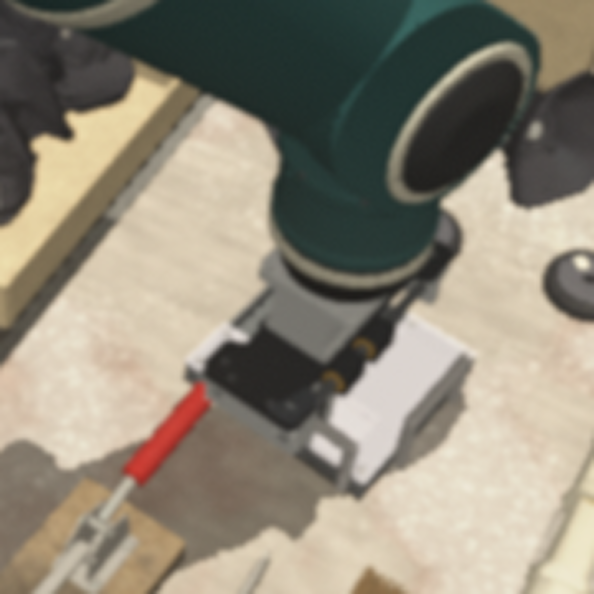

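Emit:
jog_arm(offset=[[0.007, 0, -0.016], [0.007, 0, -0.017], [0.009, 0, -0.016], [0.009, 0, -0.016], [0.01, 0, -0.015], [0.01, 0, -0.015], [0.011, 0, -0.014], [0.011, 0, -0.014], [0.012, 0, -0.013], [0.013, 0, -0.013], [0, 0, 0], [0, 0, 0], [0, 0, 0], [0, 0, 0], [0, 0, 0]], delta_rot=[[0, 0, 0], [0, 0, 0], [0, 0, 0], [0, 0, 0], [0, 0, 0], [0, 0, 0], [0, 0, 0], [0, 0, 0], [0, 0, 0], [0, 0, 0], [0, 0, 0], [0, 0, 0], [0, 0, 0], [0, 0, 0], [0, 0, 0]], grip=[-1, -1, -1, -1, -1, -1, -1, -1, -1, -1, -1, -1, -1, -1, -1])

```text
time_s: 6.8
eef_pos: [0.6149, -0.0759, 0.199]
orientation: [0.997, -0.082, -0.0, 0.0]
wrist_force: [0.4, 1.1, -5.1]
width: 0.1
```

Run:
```python
from h import *
plan(.5765,-.069,.062,-9.5,1,True)
p,d=snap('scene','s3.png');snap('top','t3.png')
a=cv2.imread('pics/s3.png')[130:310,240:420];b=cv2.imread('pics/t3.png')[90:270,270:450]
cv2.imwrite('pics/z6.png',cv2.resize(np.hstack([a,b]),None,fx=2.2,fy=2.2,interpolation=cv2.INTER_CUBIC))
```

```text
t 6.8 pos [ 0.6149 -0.0759  0.199 ] xyaw -9.46 tilt [-1.e-04 -0.e+00 -1.e+00] F [ 0.4  1.1 -5.1] w 0.1
off/row [-0.0976 -0.0013  0.1464] dist 0.0704 rot/row [0.0001 0.0002 0.001 ]
```

View pics/z6.png

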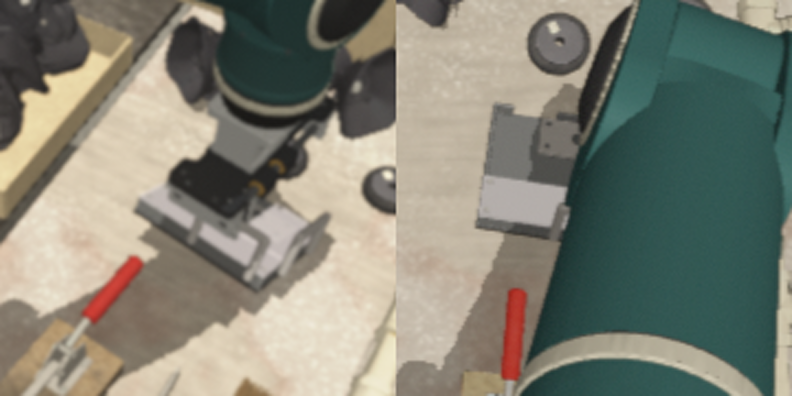

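Emit:
jog_arm(offset=[[-0.013, 0, 0.013], [-0.012, 0, 0.013], [-0.011, 0, 0.014], [-0.011, 0, 0.014], [-0.01, 0, 0.015], [-0.01, 0, 0.015], [-0.009, 0, 0.016], [-0.009, 0, 0.016], [-0.005, 0, 0.01], [-0.005, 0, 0.01], [-0.003, 0, 0.008], [-0.001, 0, 0.004], [0, 0, 0], [0, 0, 0]], delta_rot=[[0, 0, 0], [0, 0, 0], [0, 0, 0], [0, 0, 0], [0, 0, 0], [0, 0, 0], [0, 0, 0], [0, 0, 0], [0, 0, 0], [0, 0, 0], [0, 0, 0], [0, 0, 0], [0, 0, 0], [0, 0, 0]], grip=[-1, -1, -1, -1, -1, -1, -1, -1, -1, -1, -1, -1, -1, -1])

```text
time_s: 8.3
eef_pos: [0.5768, -0.0699, 0.1417]
orientation: [0.997, -0.083, 0.001, -0.0]
wrist_force: [-5.8, 1.6, 28.8]
width: 0.097
```

Run:
```python
from h import *
plan(.5765,-.069,.062,-9.5,1,True)
```

```text
t 8.3 pos [ 0.5768 -0.0699  0.1417] xyaw -9.48 tilt [ 2.4e-03  4.0e-04 -1.0e+00] F [-5.8  1.6 28.8] w 0.097
off/row [-0.0011 -0.0021  0.0033] dist 0.0016 rot/row [-0.001  -0.0029  0.0005]
```

Emit:
jog_arm(offset=[[0, 0, -0.004], [0, 0, 0], [0, 0, 0], [0, 0, 0], [0, 0, 0], [0, 0, -0.08], [0, 0, -0.1], [0, 0, -0.1], [0, 0, -0.06]], delta_rot=[[0, 0, 0], [0, 0, 0], [0, 0, 0], [0, 0, 0], [0, 0, 0], [0, 0, 0], [0, 0, 0], [0, 0, 0], [0, 0, 0]], grip=[-1, 0, 0, 0, 0, 0, 0, 0, 0])

```text
time_s: 9.2
eef_pos: [0.5763, -0.0699, 0.2803]
orientation: [0.997, -0.083, 0.001, -0.0]
wrist_force: [-0.5, -0.2, 0.1]
width: 0.5
```

Run:
```python
from h import *
p,d=snap('scene','s4.png');snap('top','t4.png')
for c in('scene','top'):
 for t in('tray','right_handle','plate','pick_corner'):
  for r in landmark_of(c,t)[:2]:print(c,t,np.round(r['location'],4),r['confidence'])
plan(.644,-.136,.18,-99.5,1)
plan(.644,-.136,.18,80.5,1)
a=cv2.imread('pics/s4.png')[190:300,275:405];b=cv2.imread('pics/t4.png')[120:230,290:420]
cv2.imwrite('pics/z7.png',cv2.resize(np.hstack([a,b]),None,fx=3,fy=3,interpolation=cv2.INTER_CUBIC))
```

```text
scene tray [ 0.6567 -0.0546 -0.0041] 0.68
scene right_handle [0.5024 0.2677 0.027 ] 0.64
scene plate [ 0.7021 -0.0747  0.011 ] 0.53
scene pick_corner [ 0.7125 -0.0241  0.0048] 0.95
top tray [ 0.6568 -0.0498 -0.0017] 0.61
top plate [ 0.7049 -0.0763  0.0102] 0.63
top pick_corner [ 0.7105 -0.0289  0.0078] 0.57
t 9.7 pos [ 0.5758 -0.0696  0.2768] xyaw -9.47 tilt [-1.2e-03 -3.0e-04 -1.0e+00] F [-0.1  0.1 -0.8] w 0.501
off/row [0.1957 0.1357 0.0457] dist 0.097 rot/row [1.6000e-03 6.0000e-04 2.0006e+00]
t 9.7 pos [ 0.5758 -0.0696  0.2768] xyaw -9.47 tilt [-1.2e-03 -3.0e-04 -1.0e+00] F [-0.1  0.1 -0.8] w 0.501
off/row [0.1957 0.1357 0.0457] dist 0.097 rot/row [-6.0000e-04  1.6000e-03 -1.9994e+00]
```

View pics/z7.png

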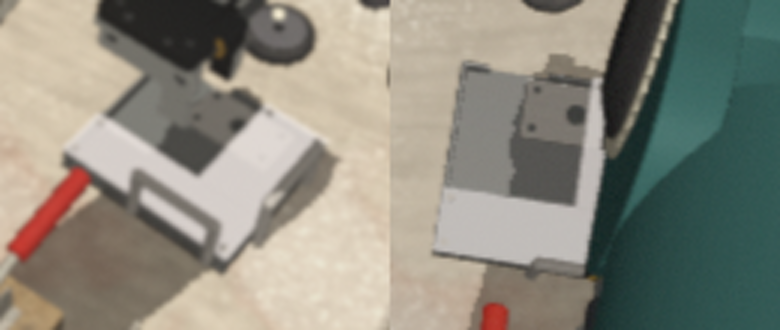

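Emit:
jog_arm(offset=[[0.049, 0.034, 0.011], [0.049, 0.034, 0.011], [0.049, 0.034, 0.011], [0.049, 0.034, 0.011], [0, 0, 0], [0, 0, 0], [0, 0, 0], [0, 0, 0], [0, 0, 0], [0, 0, 0], [0, 0, 0], [0, 0, 0], [0, 0, 0], [0, 0, 0], [0, 0, 0], [0, 0, 0], [0, 0, 0], [0, 0, 0]], delta_rot=[[0, 0, 0], [0, 0, 0], [0, 0, 0], [0, 0, 0], [0, 0, 0.16], [0, 0, 0.16], [0, 0, 0.16], [0, 0, 0.16], [0, 0, 0.16], [0, 0, 0.16], [0, 0, 0.16], [0, 0, 0.16], [0, 0, 0.16], [0, 0, 0.16], [0, 0, 0.16], [0, 0, 0.16], [0, 0, 0.08], [0, 0, 0]], grip=[0, 0, 0, 0, 0, 0, 0, 0, 0, 0, 0, 0, 0, 0, 0, 0, 0, 0])

```text
time_s: 11.5
eef_pos: [0.6443, -0.136, 0.2593]
orientation: [-0.646, 0.763, 0.0, -0.001]
wrist_force: [0.4, 0.1, 0.3]
width: 0.501
```

Run:
```python
from h import *
p,d=snap('scene','s5.png');snap('top','t5.png')
for c in('scene','top'):
 for t in('tray','right_handle','near_handle'):
  for r in landmark_of(c,t)[:2]:print(c,t,np.round(r['location'],4),r['confidence'])
plan(.644,-.136,.062,-99.5,1,True);print(sensors.read_state()['joints'])
a=cv2.imread('pics/s5.png')[170:300,275:405];b=cv2.imread('pics/t5.png')[120:250,290:420]
cv2.imwrite('pics/z8.png',cv2.resize(np.hstack([a,b]),None,fx=3,fy=3,interpolation=cv2.INTER_CUBIC))
```

```text
scene tray [ 0.6569 -0.0554 -0.0019] 0.91
scene right_handle [ 0.6462 -0.1358  0.0588] 0.58
scene near_handle [ 0.5758 -0.068   0.0625] 0.75
top tray [ 0.6595 -0.0517 -0.0007] 0.58
t 11.9 pos [ 0.6443 -0.1362  0.2599] xyaw -99.44 tilt [ 1.e-04  0.e+00 -1.e+00] F [-1.1 -0.3 -0.2] w 0.498
off/row [-0.0004  0.0009  0.2988] dist 0.1195 rot/row [-0.0002  0.0001  0.0014]
[-0.45837402  0.70822821  0.95481017  1.58675428 -0.61397186  1.17234448
 -1.10644531]
```

View pics/z8.png

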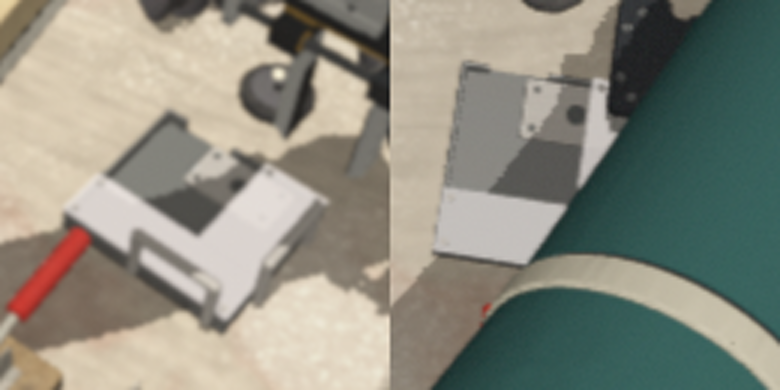

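Emit:
jog_arm(offset=[[0, 0, 0.05], [0, 0, 0.05], [0, 0, 0.05], [0, 0, 0.05], [0, 0, 0.05], [0, 0, 0.045], [0, 0, 0], [0, 0, 0], [0, 0, 0], [0, 0, 0], [0, 0, 0], [0, 0, 0]], delta_rot=[[0, 0, 0], [0, 0, 0], [0, 0, 0], [0, 0, 0], [0, 0, 0], [0, 0, 0], [0, 0, 0], [0, 0, 0], [0, 0, 0], [0, 0, 0], [0, 0, 0], [0, 0, 0]], grip=[0, 0, 0, 0, 0, 0, 0, -1, -1, -1, -1, -1])

```text
time_s: 13.1
eef_pos: [0.6445, -0.1361, 0.1422]
orientation: [-0.646, 0.763, -0.0, 0.0]
wrist_force: [-0.9, -6.7, 1.1]
width: 0.114
```

Run:
```python
from h import *
plan(.644,-.136,.062,-99.5,1,True);print(sensors.read_state()['joints'])
p,d=snap('scene','s6.png')
a=cv2.imread('pics/s6.png')[130:310,240:440]
cv2.imwrite('pics/z9.png',cv2.resize(a,None,fx=3,fy=3,interpolation=cv2.INTER_CUBIC))
```

```text
t 13.1 pos [ 0.6445 -0.1361  0.1422] xyaw -99.46 tilt [ 5.e-04 -1.e-04 -1.e+00] F [-0.9 -6.7  1.1] w 0.114
off/row [-0.0001  0.0012  0.0046] dist 0.0019 rot/row [-0.0006 -0.0001  0.001 ]
[-0.40083913  0.83367857  0.84996596  1.6589843  -0.72630174  0.99278013
 -1.03209974]
```

View pics/z9.png

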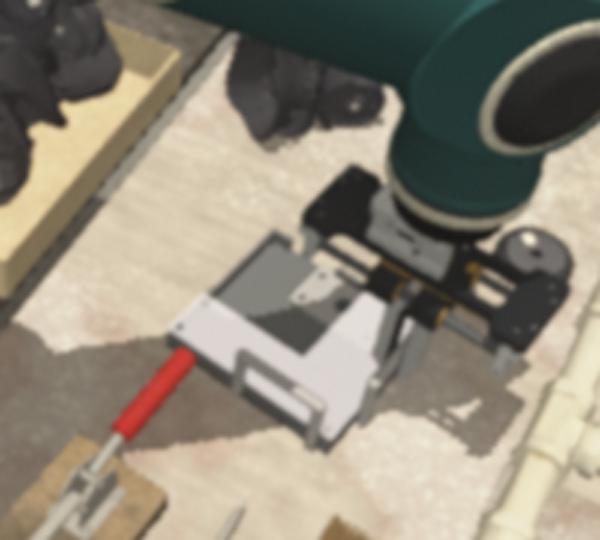

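Emit:
jog_arm(offset=[[0, 0, 0.004], [0, 0, 0], [0, 0, 0], [-0.007, 0, -0.017], [-0.007, 0, -0.018], [-0.009, 0, -0.017], [-0.009, 0, -0.017], [-0.01, 0, -0.016], [-0.01, 0, -0.016], [-0.011, 0, -0.015], [-0.012, 0, -0.015], [-0.013, 0, -0.014], [-0.013, 0, -0.014], [0, 0, 0], [0, 0, 0], [0, 0, 0], [0, 0, 0], [0, 0, 0]], delta_rot=[[0, 0, 0], [0, 0, 0], [0, 0, 0], [0, 0, 0], [0, 0, 0], [0, 0, 0], [0, 0, 0], [0, 0, 0], [0, 0, 0], [0, 0, 0], [0, 0, 0], [0, 0, 0], [0, 0, 0], [0, 0, 0], [0, 0, 0], [0, 0, 0], [0, 0, 0], [0, 0, 0]], grip=[-1, -1, -1, -1, -1, -1, -1, -1, -1, -1, -1, -1, -1, -1, -1, -1, -1, -1])

```text
time_s: 14.95
eef_pos: [0.6509, -0.0962, 0.2036]
orientation: [-0.646, 0.763, 0.0, -0.0]
wrist_force: [0.7, -0.3, -5.4]
width: 0.095
```

Run:
```python
from h import *
plan(.644,-.136,.062,-99.5,1,True);print(sensors.read_state()['joints'])
p,d=snap('scene','s7.png');snap('top','t7.png')
a=cv2.imread('pics/s7.png')[130:310,240:420];b=cv2.imread('pics/t7.png')[90:270,270:450]
cv2.imwrite('pics/z10.png',cv2.resize(np.hstack([a,b]),None,fx=2.2,fy=2.2,interpolation=cv2.INTER_CUBIC))
```

```text
t 14.95 pos [ 0.6509 -0.0962  0.2036] xyaw -99.47 tilt [-4.e-04  1.e-04 -1.e+00] F [ 0.7 -0.3 -5.4] w 0.095
off/row [0.1009 0.0006 0.158 ] dist 0.075 rot/row [0.0005 0.0001 0.0006]
[-0.49636037  0.76555068  0.91007498  1.6301018  -0.66706648  1.08504669
 -1.13202624]
```

View pics/z10.png

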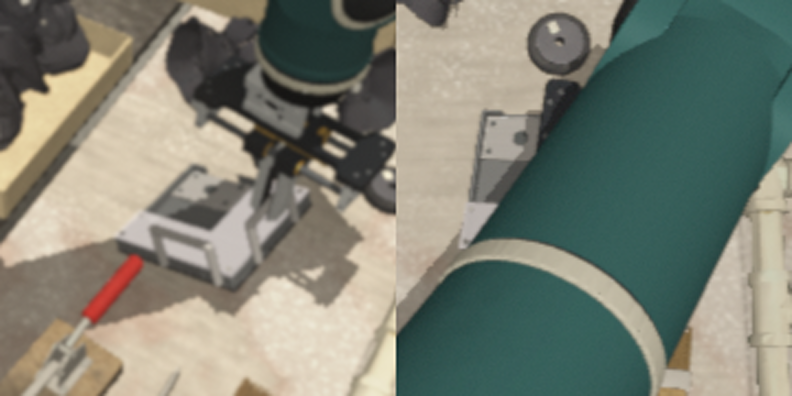

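Tipped; in the top view the plate sits in the +x,+y corner (around 510,140). Set down.

Emit:
jog_arm(offset=[[0.013, 0, 0.014], [0.013, 0, 0.014], [0.012, 0, 0.015], [0.011, 0, 0.015], [0.01, 0, 0.016], [0.01, 0, 0.016], [0.009, 0, 0.017], [0.009, 0, 0.017], [0.005, 0, 0.01], [0.004, 0, 0.01], [0.003, 0, 0.008], [0.001, 0, 0.003], [0, 0, 0], [0, 0, 0]], delta_rot=[[0, 0, 0], [0, 0, 0], [0, 0, 0], [0, 0, 0], [0, 0, 0], [0, 0, 0], [0, 0, 0], [0, 0, 0], [0, 0, 0], [0, 0, 0], [0, 0, 0], [0, 0, 0], [0, 0, 0], [0, 0, 0]], grip=[-1, -1, -1, -1, -1, -1, -1, -1, -1, -1, -1, -1, -1, -1])

```text
time_s: 16.45
eef_pos: [0.6452, -0.1362, 0.1443]
orientation: [-0.646, 0.763, -0.001, 0.001]
wrist_force: [-8.4, 6.2, 30.2]
width: 0.094
```

Run:
```python
from h import *
plan(.644,-.136,.062,-99.5,1,True)
```

```text
t 16.45 pos [ 0.6452 -0.1362  0.1443] xyaw -99.45 tilt [ 2.6e-03  1.0e-04 -1.0e+00] F [-8.4  6.2 30.2] w 0.094
off/row [0.0001 0.003  0.0098] dist 0.0041 rot/row [-0.0033  0.0007  0.001 ]
```

Emit:
jog_arm(offset=[[0, 0, -0.004], [0, 0, 0], [0, 0, 0], [0, 0, 0], [0, 0, 0], [0, 0, -0.08], [0, 0, -0.1], [0, 0, -0.1], [0, 0, -0.1]], delta_rot=[[0, 0, 0], [0, 0, 0], [0, 0, 0], [0, 0, 0], [0, 0, 0], [0, 0, 0], [0, 0, 0], [0, 0, 0], [0, 0, 0]], grip=[-1, 0, 0, 0, 0, 0, 0, 0, 0])

```text
time_s: 17.35
eef_pos: [0.6441, -0.1358, 0.297]
orientation: [-0.646, 0.763, -0.0, -0.0]
wrist_force: [0.5, 0.5, -0.3]
width: 0.497
```

Run:
```python
from h import *
p,d=snap('scene','s8.png');p,d2=snap('top','t8.png')
for c in('scene','top'):
 for t in('tray','plate','pick_corner'):
  for r in landmark_of(c,t)[:2]:print(c,t,np.round(r['location'],4),r['confidence'])
plan(.711,-.027,.1,-9.5,1);plan(.711,-.027,.1,170.5,1);print(sensors.read_state()['joints'])
a=cv2.imread('pics/s8.png')[190:290,290:390];b=cv2.imread('pics/t8.png')[125:225,300:400]
cv2.imwrite('pics/z11.png',cv2.resize(np.hstack([a,b]),None,fx=4,fy=4,interpolation=cv2.INTER_CUBIC))
```

```text
scene tray [ 0.6599 -0.0521 -0.0025] 0.94
scene tray [ 0.5757 -0.0696  0.063 ] 0.61
scene plate [ 0.7113 -0.0303  0.0129] 0.86
scene pick_corner [ 0.712  -0.0253  0.006 ] 0.71
top tray [ 6.586e-01 -4.970e-02 -3.000e-04] 0.58
top plate [ 0.709  -0.0256  0.0103] 0.91
top pick_corner [ 0.7081 -0.0309  0.0092] 0.79
t 17.75 pos [ 0.6441 -0.1356  0.2942] xyaw -99.47 tilt [-0.0018 -0.     -1.    ] F [ 0.7  0.  -0.8] w 0.498
off/row [-0.2953 -0.1208  0.2893] dist 0.1723 rot/row [ 2.1000e-03  1.5000e-03 -1.9994e+00]
t 17.75 pos [ 0.6441 -0.1356  0.2942] xyaw -99.47 tilt [-0.0018 -0.     -1.    ] F [ 0.7  0.  -0.8] w 0.498
off/row [-0.2953 -0.1208  0.2893] dist 0.1723 rot/row [ 1.5000e-03 -2.1000e-03  2.0006e+00]
[-0.47194729  0.67715533  0.98060203  1.55425773 -0.58447119  1.22984138
 -1.12850191]
```

View pics/z11.png

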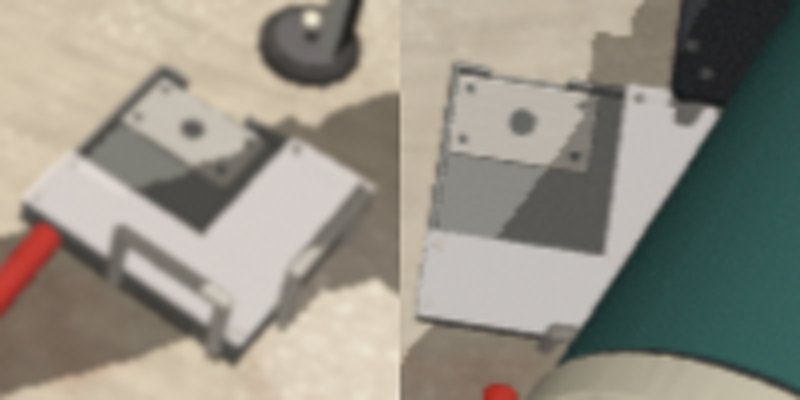

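Run:
```python
from h import *
print(ray('top',330.1,155.4,.012),ray('scene',337.6,221.6,.012))
# plate corners top view
P=[]
for u,v in((455,75),(445,152),(585,170),(600,92)):
  q=ray('top',300+(u-400+.5)/4-.5,125+(v+.5)/4-.5,.012);P.append(q);print(q)
P=np.array(P);print(P.mean(0)); 
for u,v in((166,88),(82,150),(102,100)): pass
print('corner hole dirs', [np.degrees(np.arctan2(*(P[i]-P[j])[[1,0]])) for i,j in((0,3),(1,2),(0,1),(3,2))])
```

```text
[ 0.70962761 -0.02476882  0.012     ] [ 0.71076971 -0.02603671  0.012     ]
[0.73824401 0.01247581 0.012     ]
[0.69324278 0.01905    0.012     ]
[ 0.68199227 -0.05955368  0.012     ]
[ 0.7273717  -0.06951169  0.012     ]
[ 0.71021269 -0.02438489  0.012     ]
corner hole dirs [np.float64(82.44611397783177), np.float64(81.85460549876872), np.float64(-8.311501928566877), np.float64(-12.376744819264744)]
```

Run:
```python
from h import *
plan(.710,-.026,.12,-9,5)
```

```text
t 17.75 pos [ 0.6441 -0.1356  0.2942] xyaw -99.47 tilt [-0.0018 -0.     -1.    ] F [ 0.7  0.  -0.8] w 0.498
off/row [-0.0595 -0.0236  0.0479] dist 0.1598 rot/row [ 4.000e-04  3.000e-04 -4.021e-01]
```

Emit:
jog_arm(offset=[[-0.0595, -0.0235, 0.048], [-0.0595, -0.0235, 0.048], [-0.0595, -0.0235, 0.048], [-0.0595, -0.0235, 0.048], [-0.0595, -0.0235, 0.048], [0, 0, 0], [0, 0, 0], [0, 0, 0], [0, 0, 0], [0, 0, 0], [0, 0, 0], [0, 0, 0], [0, 0, 0], [0, 0, 0], [0, 0, 0], [0, 0, 0], [0, 0, 0], [0, 0, 0], [0, 0, 0]], delta_rot=[[0, 0, 0], [0, 0, 0], [0, 0, 0], [0, 0, 0], [0, 0, 0], [0, 0, -0.155], [0, 0, -0.155], [0, 0, -0.155], [0, 0, -0.155], [0, 0, -0.155], [0, 0, -0.155], [0, 0, -0.155], [0, 0, -0.155], [0, 0, -0.155], [0, 0, -0.155], [0, 0, -0.155], [0, 0, -0.155], [0, 0, -0.15], [0, 0, 0]], grip=[0, 0, 0, 0, 0, 0, 0, 0, 0, 0, 0, 0, 0, 0, 0.7, 0.7, 0.7, 0.7, 0.7])

```text
time_s: 19.65
eef_pos: [0.71, -0.0263, 0.1986]
orientation: [0.997, -0.078, -0.001, -0.0]
wrist_force: [1.1, -0.4, 0.6]
width: 0.843
```

Run:
```python
from h import *
plan(.710,-.026,.040,-9,1,True);print(sensors.read_state()['joints'])
p,d=snap('scene','s9.png');p,d2=snap('top','t9.png')
a=cv2.imread('pics/s9.png')[130:310,240:420];b=cv2.imread('pics/t9.png')[90:270,270:450]
cv2.imwrite('pics/z12.png',cv2.resize(np.hstack([a,b]),None,fx=2.2,fy=2.2,interpolation=cv2.INTER_CUBIC))
```

```text
t 19.65 pos [ 0.71   -0.0263  0.1986] xyaw -8.91 tilt [-1.3e-03  2.0e-04 -1.0e+00] F [ 1.1 -0.4  0.6] w 0.843
off/row [-1.000e-04 -7.000e-04  2.004e-01] dist 0.0802 rot/row [-0.      0.0016  0.002 ]
[-0.3472892   0.7292063   0.53426393  1.47230737 -0.4016322   1.05156071
  0.12091179]
```

View pics/z12.png

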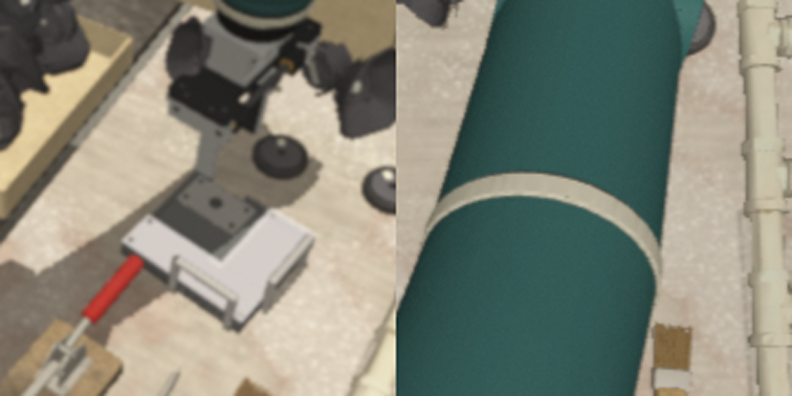

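Emit:
jog_arm(offset=[[0, 0, 0.05], [0, 0, 0.05], [0, 0, 0.05], [0, 0, 0.05], [0, 0, 0.015], [0, 0, 0.01], [0, 0, 0.008], [0, 0, 0]], delta_rot=[[0, 0, 0], [0, 0, 0], [0, 0, 0], [0, 0, 0], [0, 0, 0], [0, 0, 0], [0, 0, 0], [0, 0, 0]], grip=[0.4, 0.4, 0.4, 0.4, 0.4, 0.4, 0.4, 0.4])

```text
time_s: 20.55
eef_pos: [0.7105, -0.0261, 0.1066]
orientation: [0.997, -0.079, 0.0, 0.0]
wrist_force: [0.6, 0.2, 1.2]
width: 0.698
```

Run:
```python
from h import *
plan(.710,-.026,.0262,-9,1,True)
p,d=snap('scene','s10.png')
a=cv2.imread('pics/s10.png')[130:310,240:420]
cv2.imwrite('pics/z13.png',cv2.resize(a,None,fx=3.3,fy=3.3,interpolation=cv2.INTER_CUBIC))
```

```text
t 20.55 pos [ 0.7105 -0.0261  0.1066] xyaw -9.03 tilt [ 5.e-04 -1.e-04 -1.e+00] F [0.6 0.2 1.2] w 0.698
off/row [-0.0014 -0.0001  0.005 ] dist 0.0021 rot/row [ 0.0001 -0.0007 -0.0007]
```

View pics/z13.png

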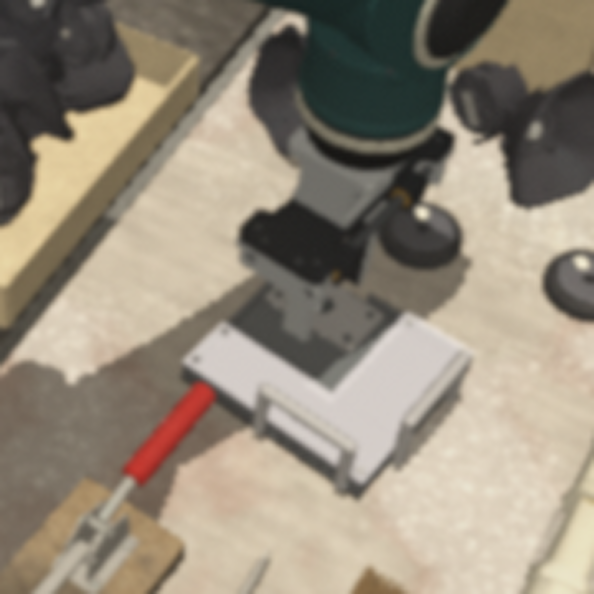

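Emit:
jog_arm(offset=[[0, 0, 0.005], [0, 0, 0], [0, 0, 0], [0, 0, 0], [0, 0, 0], [0, 0, 0], [0, 0, 0]], delta_rot=[[0, 0, 0], [0, 0, 0], [0, 0, 0], [0, 0, 0], [0, 0, 0], [0, 0, 0], [0, 0, 0]], grip=[0.4, -1, -1, -1, -1, -1, -1])

```text
time_s: 21.3
eef_pos: [0.7104, -0.0261, 0.1044]
orientation: [0.997, -0.079, 0.0, 0.0]
wrist_force: [-0.8, 0.3, 3.8]
width: 0.485
```

Run:
```python
from h import *
plan(.710,-.026,.0262,-9,1,True)
```

```text
t 21.3 pos [ 0.7104 -0.0261  0.1044] xyaw -9.01 tilt [ 2.e-04 -1.e-04 -1.e+00] F [-0.8  0.3  3.8] w 0.485
off/row [-0.0011  0.     -0.0004] dist 0.0005 rot/row [ 0.     -0.0003 -0.0003]
```

Emit:
jog_arm(offset=[[0, 0, -0.015], [0, 0, -0.025], [0, 0, -0.05], [0, 0, -0.1], [0, 0, -0.1], [0, 0, -0.1], [0, 0, -0.08], [0, 0, 0]], delta_rot=[[0, 0, 0], [0, 0, 0], [0, 0, 0], [0, 0, 0], [0, 0, 0], [0, 0, 0], [0, 0, 0], [0, 0, 0]], grip=[-1, -1, -1, -1, -1, -1, -1, -1])

```text
time_s: 22.1
eef_pos: [0.7115, -0.0267, 0.2991]
orientation: [0.997, -0.079, 0.004, -0.0]
wrist_force: [0.9, -0.7, -0.8]
width: 0.482
```

Run:
```python
from h import *
p,d=snap('scene','s11.png');p2,d2=snap('top','t11.png')
for c in('scene','top'):
 for t in('nest','block','plate'):
  for r in landmark_of(c,t)[:2]:print(c,t,np.round(r['location'],4),r['confidence'])
plan(.499,.2635,.2,83,14)
a=cv2.imread('pics/s11.png')[130:310,240:420]
b=cv2.imread('pics/s0.png') if 0 else cv2.imread('pics/scene0.png')
cv2.imwrite('pics/z14.png',cv2.resize(a,None,fx=3.3,fy=3.3,interpolation=cv2.INTER_CUBIC))
cv2.imwrite('pics/z15.png',cv2.resize(b[200:260,160:235],None,fx=9,fy=9,interpolation=cv2.INTER_CUBIC))
# depth around the block, heights
for v in range(150,216,8): print(v,[round(float(world('top',d2,u,v)[2]),3) if d2[v,u]>0 else 0 for u in range(140,250,10)])
```

```text
scene nest [0.4995 0.2661 0.0245] 0.77
scene nest [ 0.7106 -0.0224  0.0078] 0.28
scene block [ 0.5025  0.2633 -0.0006] 0.96
scene plate [ 0.7104 -0.0292  0.2063] 0.72
top nest [0.5001 0.2647 0.028 ] 0.6
top block [0.495  0.2675 0.0032] 0.69
t 22.5 pos [ 0.7101 -0.0261  0.2915] xyaw -9.02 tilt [-1.3e-03 -2.0e-04 -1.0e+00] F [ 0.6 -0.  -0.6] w 0.484
off/row [-0.0453 -0.0452  0.0024] dist 0.3586 rot/row [-1.000e-04  1.000e-04 -1.461e-01]
150 [0.001, 0.019, 0.182, 0.159, 0.159, 0.166, 0.169, 0.166, 0.138, 0.002, 0]
158 [-0.006, 0.014, 0.176, 0.141, 0.141, 0.164, 0.173, 0.17, 0.156, 0.136, 0.052]
166 [-0.004, 0.205, 0.161, 0.127, 0.134, 0.165, 0.174, 0.17, 0.165, -0.002, 0.051]
174 [-0.003, 0.207, 0.147, 0.131, 0.137, 0.16, 0.172, 0.171, 0.043, 0.0, 0.05]
182 [0.09, 0.203, 0.147, 0.133, 0.124, 0.124, 0.13, 0.03, 0.001, 0.005, 0.052]
190 [-0.0, 0.069, 0.181, 0.134, 0.131, 0.132, 0.125, -0.001, -0.0, 0.003, 0.05]
198 [0.001, 0.01, 0.001, 0.153, 0.136, 0.139, 0.002, -0.001, -0.002, 0.002, 0.05]
206 [0.001, 0.003, 0.002, 0.001, 0.153, 0.004, 0.003, 0.003, 0.003, 0.002, 0.05]
214 [-0.004, 0, 0.052, 0.053, 0.051, 0.053, 0.049, 0.05, 0.054, 0.052, 0.05]
```

View pics/z14.png

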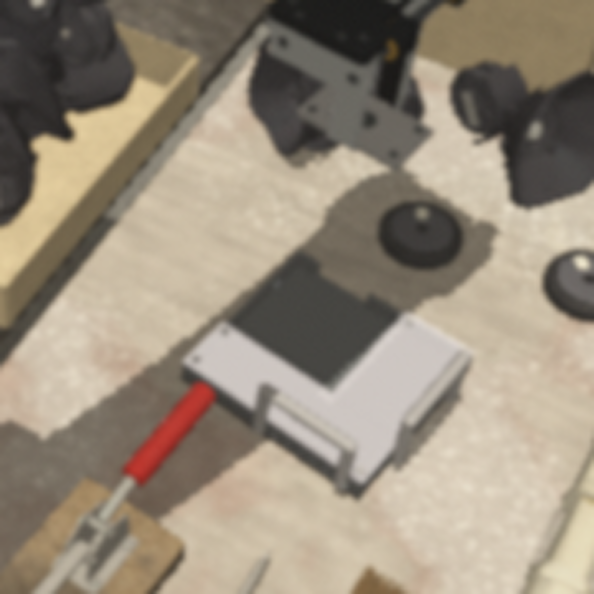

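View pics/z15.png

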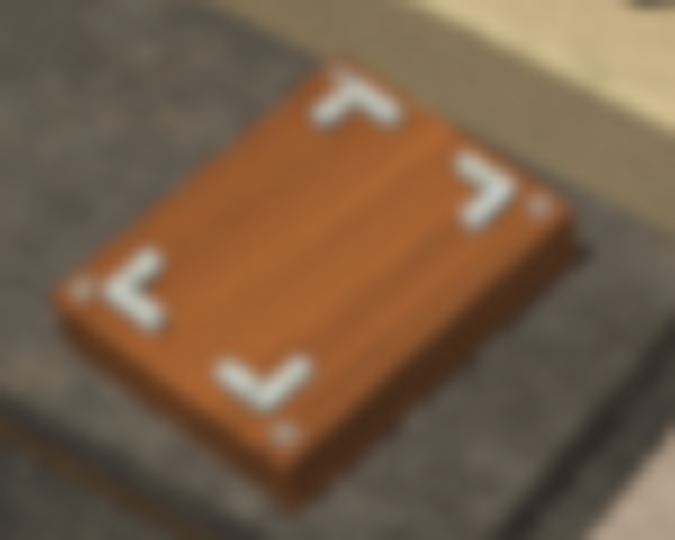

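Run:
```python
from h import *
for cam,fn,(x0,y0,x1,y1) in(('top','top0.png',(170,215,230,282)),('scene','scene0.png',(163,203,228,255))):
  a=cv2.imread('pics/'+fn);f=4
  c=cv2.resize(a[y0:y1,x0:x1],None,fx=f,fy=f,interpolation=cv2.INTER_CUBIC)
  hsv=cv2.cvtColor(c,cv2.COLOR_BGR2HSV);m=((hsv[:,:,1]<75)&(hsv[:,:,2]>155)).astype(np.uint8)
  n,l,st,ce=cv2.connectedComponentsWithStats(m)
  W=[]
  for k in range(1,n):
    if st[k,4]<40:continue
    ys,xs=np.nonzero(l==k)
    w=np.array([ray(cam,x0+(x+.5)/f-.5,y0+(y+.5)/f-.5,.031)[:2] for x,y in zip(xs,ys)]);print(cam,st[k,4],np.round(w.mean(0),4))
    if st[k,4]>90:W.append(w)
  c4=np.array([w.mean(0) for w in W]);
  if len(W)==4:
    print('mean of 4',c4.mean(0))
    o=c4[np.argsort(c4[:,0])];f_=o[2:].mean(0)-o[:2].mean(0);print('yaw long',np.degrees(np.arctan2(f_[1],f_[0])))
    o=c4[np.argsort(c4[:,1])];f_=o[2:].mean(0)-o[:2].mean(0);print('yaw short-90',np.degrees(np.arctan2(f_[1],f_[0]))-90)
  A=np.vstack(W).astype(np.float32);print('rect',cv2.minAreaRect(A*1000))
  cv2.imwrite(f'pics/m_{cam}.png',m*255)
```

```text
top 600 [0.5736 0.2794]
top 111 [0.5731 0.2106]
top 441 [0.543  0.2844]
top 483 [0.5373 0.235 ]
top 454 [0.46   0.2941]
top 516 [0.4538 0.2453]
rect ((510.7899169921875, 265.7187194824219), (130.324462890625, 126.63993072509766), 89.46025085449219)Traceback (most recent call last):
  File "<stdin>", line 11, in <module>
  File "h.py", line 10, in ray
    i=imaging.camera_info(cam);K=np.array(i['mtx']);T=np.array(i['T'])
ValueError: time passes only in moves, steps and waits
```

Emit:
jog_arm(offset=[[-0.065, 0.01, 0], [-0.065, 0.01, 0], [-0.065, 0.01, 0], [-0.065, 0.01, 0], [-0.065, 0.01, 0], [-0.065, 0.01, 0], [-0.065, 0.01, 0], [-0.065, 0.01, 0], [-0.0115, -0.072, 0], [-0.0115, -0.072, 0], [-0.0115, -0.072, 0], [-0.0115, -0.072, 0], [-0.0115, -0.072, 0], [-0.0115, -0.072, 0], [-0.0115, -0.072, 0], [-0.0115, -0.072, 0], [-0.0115, -0.072, 0], [-0.01, -0.072, 0], [0, 0, 0]], delta_rot=[[0, 0, 0], [0, 0, 0], [0, 0, 0], [0, 0, 0], [0, 0, 0], [0, 0, 0], [0, 0, 0], [0, 0, 0], [0, 0, 0], [0, 0, 0], [0, 0, 0], [0, 0, 0], [0, 0, 0], [0, 0, 0], [0, 0, 0], [0, 0, 0], [0, 0, 0], [0, 0, 0], [0, 0, 0]], grip=[-1, -1, -1, -1, -1, -1, -1, -1, -1, -1, -1, -1, -1, -1, -1, -1, -1, -1, -1])

```text
time_s: 24.4
eef_pos: [0.4994, 0.2703, 0.2916]
orientation: [0.997, -0.076, -0.0, 0.0]
wrist_force: [-0.2, 0.4, -1.6]
width: 0.484
```

Run:
```python
from h import *
cam,fn,(x0,y0,x1,y1)='scene','scene0.png',(163,203,228,255)
a=cv2.imread('pics/'+fn);f=4
c=cv2.resize(a[y0:y1,x0:x1],None,fx=f,fy=f,interpolation=cv2.INTER_CUBIC)
hsv=cv2.cvtColor(c,cv2.COLOR_BGR2HSV);m=((hsv[:,:,1]<75)&(hsv[:,:,2]>155)).astype(np.uint8)
n,l,st,ce=cv2.connectedComponentsWithStats(m)
for k in range(1,n):
    if st[k,4]<40:continue
    print(st[k,4],np.round(ray(cam,x0+(ce[k,0]+.5)/f-.5,y0+(ce[k,1]+.5)/f-.5,.031),4))
plan(.4987,.2645,.2,83.1,13,True);print(sensors.read_state()['joints'])
```

```text
398 [0.5435 0.2817 0.031 ]
409 [0.5363 0.2326 0.031 ]
450 [0.4586 0.291  0.031 ]
454 [0.453  0.2432 0.031 ]
t 24.4 pos [0.4994 0.2703 0.2916] xyaw -8.75 tilt [-8.e-04  0.e+00 -1.e+00] F [-0.2  0.4 -1.6] w 0.484
off/row [-0.0011  0.      0.0025] dist 0.0144 rot/row [-1.00e-04  1.00e-04 -1.57e-01]
[-0.94902617  0.35634719  0.49944383  1.78455153 -0.19425615  1.05012179
 -0.53137706]
```

Emit:
jog_arm(offset=[[0, 0, 0], [0, 0, 0], [0, 0, 0], [0, 0, 0], [0, 0, 0], [0, 0, 0], [0, 0, 0], [0, 0, 0], [0, 0, 0], [0, 0, 0], [0, 0, 0], [0, 0, 0], [0, 0, 0], [0, 0, 0], [-0.016, 0, 0.08], [0, 0, 0.08], [0, 0, 0.08], [0, 0, 0]], delta_rot=[[0, 0, -0.15], [0, 0, -0.15], [0, 0, -0.15], [0, 0, -0.15], [0, 0, -0.15], [0, 0, -0.15], [0, 0, -0.15], [0, 0, -0.15], [0, 0, -0.15], [0, 0, -0.15], [0, 0, -0.15], [0, 0, -0.15], [0, 0, -0.15], [0, 0, -0.09], [0, 0, 0], [0, 0, 0], [0, 0, 0], [0, 0, 0]], grip=[-1, -1, -1, -1, -1, -1, -1, -1, -1, -1, -1, -1, -1, -1, -1, -1, -1, -1])

```text
time_s: 26.2
eef_pos: [0.4979, 0.2586, 0.1928]
orientation: [0.75, 0.661, -0.003, -0.0]
wrist_force: [-0.5, 0.3, -0.9]
width: 0.483
```

Run:
```python
from h import *
snap('scene','s12.png');snap('top','t12.png')
plan(.4987,.264,.08,83.1,1,True);print(sensors.read_state()['joints'])
for c in('scene','top'):
 for t in('nest','plate'):
  for r in landmark_of(c,t)[:2]:print(c,t,np.round(r['location'],4),r['confidence'])
a=cv2.imread('pics/s12.png')[170:270,140:260];b=cv2.imread('pics/t12.png')[200:300,150:270]
cv2.imwrite('pics/z16.png',cv2.resize(np.vstack([a,b]),None,fx=3,fy=3,interpolation=cv2.INTER_CUBIC)[:600])
```

```text
t 26.3 pos [0.4996 0.2597 0.1967] xyaw 82.76 tilt [-5.e-04 -8.e-04 -1.e+00] F [ 0.5 -0.7 -0.7] w 0.483
off/row [ 0.0104 -0.0035  0.0959] dist 0.0386 rot/row [-0.0005  0.001  -0.0076]
[-0.68819431  0.43830131  0.19308565  1.8675929  -0.10839265  0.84660071
  1.00344955]
scene nest [0.5035 0.2661 0.0278] 0.95
scene plate [0.4961 0.2555 0.102 ] 0.62
```

View pics/z16.png

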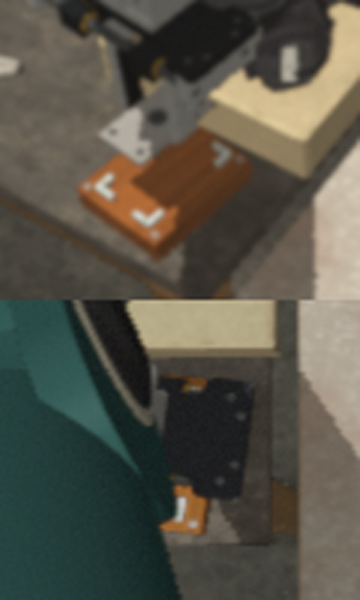

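Run:
```python
from h import *
a=cv2.imread('pics/s12.png');x0,y0,f=165,190,10
c=cv2.resize(a[y0:y0+55,x0:x0+55],None,fx=f,fy=f,interpolation=cv2.INTER_CUBIC);cv2.imwrite('pics/z17.png',c)
```

```text
(no output)
```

View pics/z17.png

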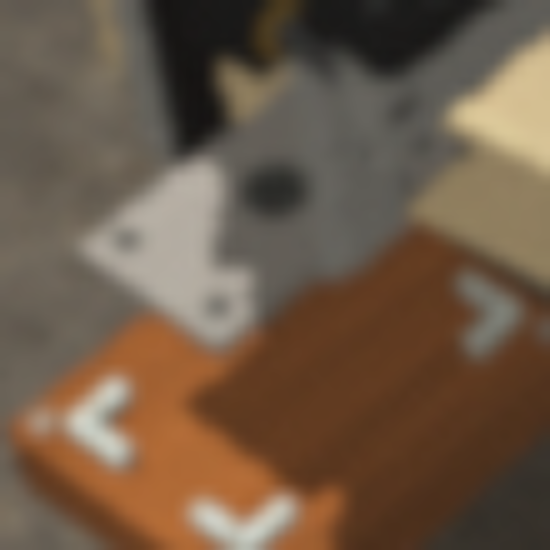

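Run:
```python
from h import *
plan(.4985,.2637,.065,83.1,4,True)
```

```text
t 26.5 pos [0.4999 0.2604 0.1978] xyaw 82.78 tilt [ 0.0019  0.0011 -1.    ] F [ 0.3  0.2 -0.7] w 0.484
off/row [ 0.002  -0.0011  0.034 ] dist 0.0545 rot/row [ 0.0006 -0.0004 -0.0018]
```

Emit:
jog_arm(offset=[[0.008, -0.004, 0.034], [0, 0, 0.034], [0, 0, 0.034], [0, 0, 0.034], [0, 0, 0], [0, 0, 0], [0, 0, 0]], delta_rot=[[0, 0, -0.007], [0, 0, 0], [0, 0, 0], [0, 0, 0], [0, 0, 0], [0, 0, 0], [0, 0, 0]], grip=[-1, -1, -1, -1, -1, -1, -1])

```text
time_s: 27.2
eef_pos: [0.4985, 0.2635, 0.1422]
orientation: [0.748, 0.663, 0.0, 0.0]
wrist_force: [-0.3, -0.6, -1.1]
width: 0.481
```

Run:
```python
from h import *
plan(.4985,.2637,.065,83.1,1,True)
snap('scene','s13.png')
plan(.4985,.2637,.065,83.1,1,True)
a=cv2.imread('pics/s13.png');x0,y0,f=165,200,10
c=cv2.resize(a[y0:y0+58,x0:x0+65],None,fx=f,fy=f,interpolation=cv2.INTER_CUBIC);cv2.imwrite('pics/z18.png',c)
```

```text
t 27.2 pos [0.4985 0.2635 0.1422] xyaw 83.09 tilt [ 5.e-04  2.e-04 -1.e+00] F [-0.3 -0.6 -1.1] w 0.481
off/row [ 0.0004  0.     -0.0029] dist 0.0012 rot/row [ 0.0006 -0.0003 -0.0002]
t 27.25 pos [0.4985 0.2636 0.1424] xyaw 83.1 tilt [ 7.e-04  3.e-04 -1.e+00] F [ 0.1  0.  -1.3] w 0.483
off/row [ 0.0002  0.0001 -0.0026] dist 0.0011 rot/row [ 0.0008 -0.0005 -0.    ]
```

View pics/z18.png

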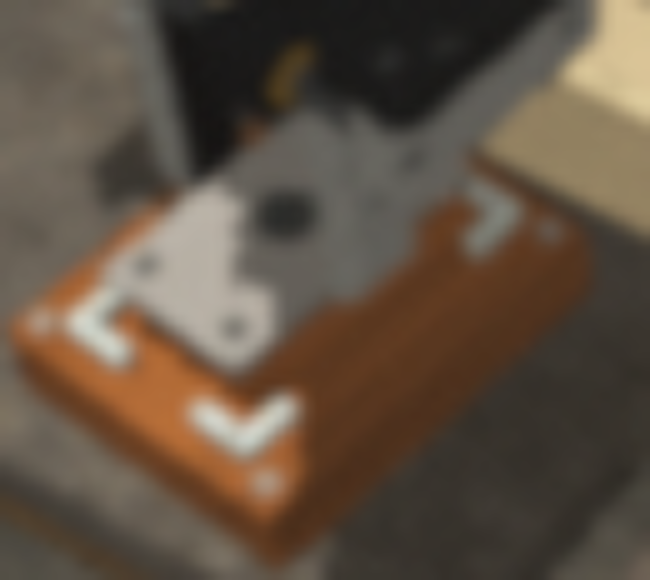

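Run:
```python
from h import *
g=lambda u,v,z:ray('scene',165+(u+.5)/10-.5,200+(v+.5)/10-.5,z)
h=g(285,213,.0499);print('hole',h);a=g(147,264,.0499);b=g(234,327,.0499);print(a,b)
d=a-b;print('short dir',np.degrees(np.arctan2(d[1],d[0]))-90,np.linalg.norm(d)); m=h-(a+b)/2;print('long',np.degrees(np.arctan2(m[1],m[0])),np.linalg.norm(m))
# near brackets & right one as seen now (centre of L at z .031)
for q in((97,325),(245,425),(495,218)):print('br',g(*q,.031))
```

```text
hole [0.49829933 0.26270912 0.0499    ]
[0.46867067 0.28087084 0.0499    ] [0.46472193 0.25154223 0.0499    ]
short dir -7.668064033287237 0.029593238212717286
long -6.315053132736305 0.03179596285826926
br [0.45786757 0.29101218 0.031     ]
br [0.45318169 0.24228568 0.031     ]
br [0.53506695 0.22935348 0.031     ]
```

Emit:
jog_arm(offset=[[0, 0, 0.014], [0, 0, 0.014], [0, 0, 0.01], [0, 0, 0.004], [0, 0, 0], [0, 0, 0]], delta_rot=[[0, 0, 0], [0, 0, 0], [0, 0, 0], [0, 0, 0], [0, 0, 0], [0, 0, 0]], grip=[-1, -1, -1, -1, -1, -1])

```text
time_s: 27.85
eef_pos: [0.4983, 0.2635, 0.1251]
orientation: [0.748, 0.663, -0.0, 0.0]
wrist_force: [-0.9, -1.1, -2.3]
width: 0.488
```

Run:
```python
from h import *
plan(.4983,.2635,.046,83.1,1,True)
snap('scene','s14.png')
a=cv2.imread('pics/s14.png');x0,y0,f=165,200,10
c=cv2.resize(a[y0:y0+58,x0:x0+65],None,fx=f,fy=f,interpolation=cv2.INTER_CUBIC);cv2.imwrite('pics/z19.png',c)
```

```text
t 27.85 pos [0.4983 0.2635 0.1251] xyaw 83.1 tilt [ 1.e-04 -1.e-04 -1.e+00] F [-0.9 -1.1 -2.3] w 0.488
off/row [0.     0.0001 0.0018] dist 0.0007 rot/row [ 0.0001  0.0001 -0.0001]
```

View pics/z19.png

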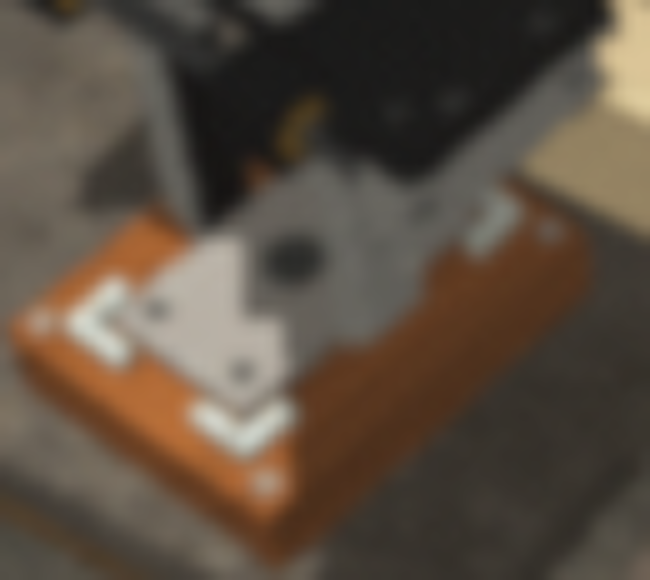

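Emit:
jog_arm(offset=[[0, 0, 0.004], [0, 0, 0], [0, 0, 0]], delta_rot=[[0, 0, 0], [0, 0, 0], [0, 0, 0]], grip=[-1, -1, -1])

```text
time_s: 28.2
eef_pos: [0.4982, 0.2635, 0.1235]
orientation: [0.748, 0.663, 0.0, 0.0]
wrist_force: [-0.9, -0.4, -2.0]
width: 0.487
```

Emit:
jog_arm(offset=[[0, 0, 0], [0, 0, 0], [0, 0, 0], [0, 0, 0]], delta_rot=[[0, 0, 0], [0, 0, 0], [0, 0, 0], [0, 0, 0]], grip=[0.15, 0.15, 0.15, 0.15])

```text
time_s: 28.6
eef_pos: [0.4982, 0.2635, 0.1235]
orientation: [0.748, 0.663, 0.0, 0.0]
wrist_force: [0.5, 1.0, -0.6]
width: 0.574
```

Run:
```python
from h import *
plan(.4983,.2635,.046,83.1,1,True)
snap('scene','s15.png')
a=cv2.imread('pics/s15.png');x0,y0,f=165,200,10
c=cv2.resize(a[y0:y0+58,x0:x0+65],None,fx=f,fy=f,interpolation=cv2.INTER_CUBIC);cv2.imwrite('pics/z20.png',c)
```

```text
t 28.6 pos [0.4982 0.2635 0.1235] xyaw 83.1 tilt [ 1.e-04 -0.e+00 -1.e+00] F [ 0.5  1.  -0.6] w 0.574
off/row [-0.      0.0002 -0.0022] dist 0.0009 rot/row [ 0.0001  0.     -0.    ]
```

View pics/z20.png

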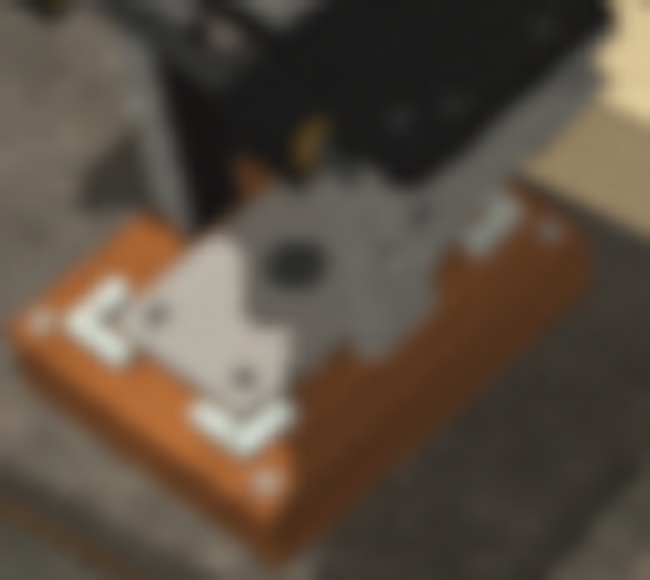

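Emit:
jog_arm(offset=[[0, 0, -0.03], [0, 0, -0.05], [0, 0, -0.1], [0, 0, -0.1], [0, 0, -0.1], [0, 0, -0.1], [0.06, -0.06, 0], [0.06, -0.06, 0], [0.06, -0.06, 0], [0.07, -0.06, 0], [0.08, -0.06, 0], [0.08, -0.06, 0], [0.08, -0.06, 0], [0.08, -0.06, 0], [0, 0, 0]], delta_rot=[[0, 0, 0], [0, 0, 0], [0, 0, 0], [0, 0, 0], [0, 0, 0], [0, 0, 0], [0, 0, 0], [0, 0, 0], [0, 0, 0], [0, 0, 0], [0, 0, 0], [0, 0, 0], [0, 0, 0], [0, 0, 0], [0, 0, 0]], grip=[0.15, 0.15, 0.15, 0.15, 0.15, 0.15, 0.15, 0.15, 0.15, 0.15, 0.15, 0.15, 0.15, 0.15, 0.15])

```text
time_s: 30.15
eef_pos: [0.3308, 0.517, 0.3159]
orientation: [0.746, 0.666, -0.0, -0.001]
wrist_force: [-0.4, 0.1, -0.8]
width: 0.572
```

Run:
```python
from h import *
s=sensors.read_state();print(s['time_s'],s['eef_pos'],s['wrist_force'])
p,d=snap('scene','s16.png');p,d2=snap('top','t16.png')
for c in('scene','top'):
 for t in('nest','plate','tray'):
  for r in landmark_of(c,t)[:2]:print(c,t,np.round(r['location'],4),r['confidence'])
a=cv2.imread('pics/s16.png')[195:265,155:245];b=cv2.imread('pics/t16.png')[215:285,160:250]
cv2.imwrite('pics/z21.png',cv2.resize(np.hstack([a,b]),None,fx=4.4,fy=4.4,interpolation=cv2.INTER_CUBIC))
```

```text
30.15 [0.33082748 0.51699085 0.31594636] [-0.36513753  0.13438497 -0.82474648]
scene nest [0.5005 0.2669 0.0273] 0.81
scene plate [0.4938 0.262  0.033 ] 0.82
scene plate [0.5013 0.27   0.0283] 0.2
scene tray [ 6.562e-01 -5.250e-02 -3.000e-04] 0.92
scene tray [ 0.6457 -0.1317  0.0581] 0.27
top nest [0.5002 0.2664 0.0314] 0.74
top plate [0.5016 0.2619 0.0287] 0.74
top plate [ 0.7076 -0.0244  0.0091] 0.61
top tray [ 0.6599 -0.0495 -0.0016] 0.71
```

View pics/z21.png

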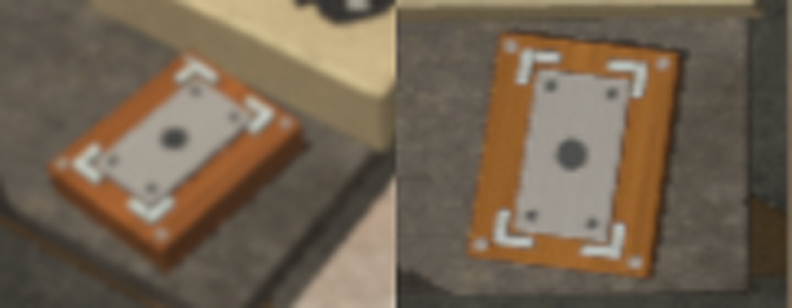

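View pics/s16.png

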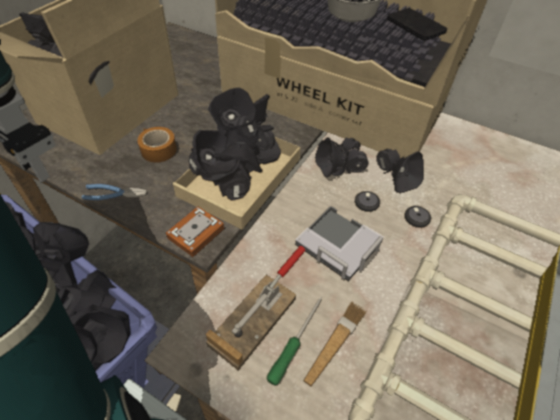

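Run:
```python
from h import *
p,d=imaging.capture('top')
for v in (235,242,250,258,265):
  print(v,[round(float(world('top',d,u,v)[2]),4) for u in (191,195,200,205,209)])
print(order.close_job())
```

```text
235 [0.0246, 0.0322, 0.027, 0.0304, 0.0308]
242 [0.0283, 0.0328, 0.0311, 0.0325, 0.0279]
250 [0.027, 0.0275, 0.0327, 0.031, 0.0296]
258 [0.0284, 0.0301, 0.027, 0.0328, 0.0292]
265 [0.0309, 0.0299, 0.03, 0.0306, 0.0269]
the job is handed in; nothing more can be done
None
```

The plate now lies flat between the four angle brackets, and I handed the job in at about 30 s of the 72 s.

- **First tip:** I lifted the tray about 25° by the near handle. The pictures showed the plate at the +x wall after I set the tray down and let go.
- **Second tip:** I did the same by the right handle, and the plate ended in the uncovered corner by the notch.
- **Pick and place:** I gripped the plate at the notch, with the opening reading 45.6 mm for its 46 mm width. I lowered it onto the block with no contact force and let go.

**Last checks:**
- Both cameras show the plate inside all four brackets.
- Depth over the plate reads about 25–33 mm with no visible tilt. That is noisy, but agrees with its top being at 31 mm.
- The tray is flat on the work surface at its old place, the arm is well clear, and nothing fell.

**Disagreements:**
- The trained networks' plate and nest positions differed by 4 to 8 mm. One also reported a second plate in the tray, which was empty by then. I relied on the pictures and the bracket positions worked out from them.
- Both set-downs pressed on the tray with about 30 N at the wrist, below the limits.

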